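Lay out turned knobs on their drawer fronts

TASK

Pick out the four round turned knobs and set each one upright on the drawer front it belongs to, centred over the drilled hole: the two big knobs over the two holes of the longest front, the middle-sized knob on the middle-length front, and the smallest knob on the shortest front. Leave the two square pulls where they are.

Things in the scene. Friction and masses are not known exactly. Their poses are not given: they have to be found in the camera images.
- knob_big_a: Loose round turned knob of dark wood standing upright on its flat foot on the bench: head diameter 52 mm, straight-sided from 20 to 36 mm above its foot, overall height 42 mm, foot diameter 36 mm. Origin: centre of the foot's underside; z up along the knob's axis. One of two alike, the biggest; they are interchangeable.
- knob_big_b: Loose round turned knob of dark wood standing upright on its flat foot on the bench: head diameter 52 mm, straight-sided from 20 to 36 mm above its foot, overall height 42 mm, foot diameter 36 mm. Origin: centre of the foot's underside; z up along the knob's axis. The twin of knob_big_a.
- knob_mid: Loose round turned knob of dark wood standing upright on its flat foot on the bench: head diameter 40 mm, straight-sided from 16 to 30 mm above its foot, overall height 36 mm, foot diameter 30 mm. Origin: centre of the foot's underside; z up along the knob's axis. The middle size.
- knob_small: Loose round turned knob of dark wood standing upright on its flat foot on the bench: head diameter 28 mm, straight-sided from 13 to 26 mm above its foot, overall height 32 mm, foot diameter 24 mm. Origin: centre of the foot's underside; z up along the knob's axis. The smallest.
- front_long: The longest of three flat drawer fronts of medium brown wood, fixed to the bench face up: 210 mm long along its y axis, 90 mm along its x axis, 18 mm thick. Origin: centre of its underside (its upper face is at z = 18 mm), z up. Two dark 12 mm screw holes marked by pencilled crosses, on its long centre line at y = +65 mm and y = -65 mm; one big knob belongs over each. The holes are markings in the surface: knobs stand on the flat face over them.
- front_mid: The middle-length of three flat drawer fronts of medium brown wood, fixed to the bench face up: 150 mm long along its y axis, 90 mm along its x axis, 18 mm thick. Origin: centre of its underside (its upper face is at z = 18 mm), z up. One dark screw hole marked by a pencilled cross, at its centre; the middle knob belongs there, standing on the flat face over it.
- front_short: The shortest of three flat drawer fronts of medium brown wood, fixed to the bench face up: 100 mm long along its y axis, 90 mm along its x axis, 18 mm thick. Origin: centre of its underside (its upper face is at z = 18 mm), z up. One dark screw hole marked by a pencilled cross, at its centre; the smallest knob belongs there, standing on the flat face over it.
- pull_a: Loose square drawer pull of the same dark wood, NOT one of the round knobs: square head 44 x 44 mm, 38 mm high, on a 28 mm square foot. A bystander to leave where it stands. Origin: centre of the foot's underside, z up.
- pull_b: Loose square drawer pull of the same dark wood, NOT one of the round knobs: square head 44 x 44 mm, 38 mm high, on a 28 mm square foot. A bystander to leave where it stands. Origin: centre of the foot's underside, z up. Twin of pull_a.
Things that resemble listed ones, but are neither listed nor needed, are in the scene too. Leave any purple look-alike of the knob_mid alone. Leave any blue look-alike of the knob_big_a alone.

How it is judged:
At the end, for the whole second after the job is handed in: Two big knobs over the two holes of the longest front, the middle knob on the middle front, the smallest on the shortest: each within 12 mm of its hole along each side of the front, upright (0.12 rad), foot on the front's upper face (4 mm), released and at rest (z of knob_big_a in the frame of front_long between 0.014 and 0.022 m and angle between each of knob_big_a, knob_big_b, knob_mid, knob_small's own z axis and vertical below 0.12 rad and linear speed of each of knob_big_a, knob_big_b, knob_mid, knob_small below 0.02 m/s and angular speed of each of knob_big_a, knob_big_b, knob_mid, knob_small below 0.2 rad/s and z of knob_big_b in the frame of front_long between 0.014 and 0.022 m and z of knob_mid in the frame of front_mid between 0.014 and 0.022 m and z of knob_small in the frame of front_short between 0.014 and 0.022 m and x of knob_mid in the frame of front_mid between -0.012 and 0.012 m and y of knob_mid in the frame of front_mid between -0.012 and 0.012 m and x of knob_small in the frame of front_short between -0.012 and 0.012 m and y of knob_small in the frame of front_short between -0.012 and 0.012 m and ((x of knob_big_a in the frame of front_long between -0.012 and 0.012 m and y of knob_big_a in the frame of front_long between 0.053 and 0.077 m and x of knob_big_b in the frame of front_long between -0.012 and 0.012 m and y of knob_big_b in the frame of front_long between -0.077 and -0.053 m) or (x of knob_big_a in the frame of front_long between -0.012 and 0.012 m and y of knob_big_a in the frame of front_long between -0.077 and -0.053 m and x of knob_big_b in the frame of front_long between -0.012 and 0.012 m and y of knob_big_b in the frame of front_long between 0.053 and 0.077 m))); the robot touches nothing.
It fails at once if the square pull pull_a is moved by more than 20 mm (distance of pull_a from where it was at the start of the episode above 0.02 m).
It fails at once if the square pull pull_b is moved by more than 20 mm (distance of pull_b from where it was at the start of the episode above 0.02 m).
It also fails if it takes over 99 s, if anything falls off the work surface, if the arm or the gripper's body presses on something with over 40 N, if the wrist force passes 120 N, or if a joint passes its speed limit or range.

ROBOT

A 7-joint arm with a two-finger parallel gripper is mounted at the origin on the work surface. World frame = base frame: x ahead of the robot, y to its left, z up, the work surface at z = 0. Lengths are in m, angles in rad, forces in N, time in s.
With the tool pointing down it reaches from about 0.425 to 0.875 m from the base axis. Payload 4.7 kg.
Tool frame: the origin (TCP) lies on the centre line of the jaws, within the pads' length; the fingertips stand 22 mm ahead of it and the grasp point (between the pads) lies 3 mm ahead of it; z points along the fingers, y is the direction in which the jaws open and shut (so a half turn about z gives the same grasp; the last joint's range is limited). The gripper opens to 87 mm and grips with 3 to 60 N. Pads are 19 mm wide; open, the fingers measure 117 mm over their backs; the gripper's body (75 mm by 190 mm) begins 51 mm behind the grasp point.
Start: joints at [-1.127, 0.321, -0.07, 1.45, 0.023, 1.371, -0.057], TCP at [0.271, 0.591, 0.217] pointing down, gripper open.
Joint ranges: [-2.86, 2.86], [-0.3, 2.09], [-1.38, 1.24], [0.06, 2.45], [-1.56, 4.7], [0.09, 2.05], [-2.69, 2.69]. Speed limits (rad/s): [2.57, 2.57, 3.14, 3.14, 3.14, 3.14, 3.14].

INTERFACE

Orientations are given as a rotation vector (axis times angle).
In Python, from bench import ctrl, imaging, close_job, finder gives the robot as it stands. The module is installed in compiled form; this text tells all that it offers.
- The arm moves only by the shell command python3 -m jog 'ROWS' [FORCE]. ROWS is JSON, a list that holds one entry, the list of rows, each a list of 7 numbers: the shift along the tool's x, y, z in cm, then the turn, a rotation vector about the tool's x, y, z in degrees, then the finger opening in cm, from 0 to 8.7. In form: [[[dx, dy, dz, ax, ay, az, claw], ...]]. A call has 1 to 12 rows; each row shifts and turns the commanded pose from where the row before left it, along the tool's axes as they then stand; what a row does not reach is not made up. A row lasts 1/10 s, in which the tool goes at most 50 mm and 8.59 degrees, less where a joint would pass 70% of its speed; a pose out of reach is approached as far as the arm can. A call is refused whole if a number of a shift passes 5 or a number of a turn 8.59, either way. A call with a gripper value outside its range is refused whole. The fingers move at their own pace and stop on an object; FORCE is the grip in N (left out, the last holds). Time passes only in rows, so rows that do not move let the fingers close. It gives the time, the measured TCP pose, the force and the opening at its end, in the units of the state.
- ctrl.get_state(): the state, without advancing time (a new reading comes with each control period).
- imaging.get_image(name): name is "side" or "top" or "wrist"; returns a dict with "frame" (420x560x3 uint8, red, green, blue), "intrinsics" (3x3 intrinsics, pixels), "pose" (4x4, takes a point from camera to world coordinates). Camera axes: x right, y down, z forward; pixel columns grow to the right and rows downward; lengths in m; the calibration is good to about 2 mm. A picture is of the moment at which its call begins. There is no depth.
- close_job(): hands the job in, once; it reports no verdict.
Trained networks look in the newest picture that a camera, given by its name, has taken for a name from the list of things; names that differ only in an ending like _2 or _b are one class to them, and where a whole thing is asked for, a point or a joint stands for the part that bears it (a point fixed in the world has none). Each returns a list of dicts, best first, with "conf" (0 to 1); they miss things now and then, are a little off and sometimes report something else, mostly with a low value. They report only what shows in the picture. A call takes as long as a camera call. They do not tell look-alikes from the thing itself.
- finder.trace(label, camera): "region" (420x560 bool, what is visible of it) and "point" ([row, column] as shares, 0 to 1, of the picture: columns of its width, rows of its height, amid what is visible of it).
- finder.spot_point(label, camera): "point" ([row, column] as shares, 0 to 1, of the picture: columns of its width, rows of its height: a listed point, or the origin of a listed thing).
The state is a dict: "time": time; "joint_positions": joint angles; "qd": joint speeds; "joint_torque": joint torques, N m; "position": TCP position; "tool_rot": TCP orientation; "ft_force": force on the tool from outside, world axes, zero at the start; "torque": the same for the moment, N m; "grip_width": opening from 0.0 (shut) to 1.0 (fully open).
Only numpy, scipy, OpenCV 4.12 (cv2) and the standard library are available. Lean on these libraries where they do the work, as an engineer would, in place of code of your own. Each camera call takes 0.05 s, during which the arm holds its last target. There are 200 camera calls.

## Working session

There is one attempt and no reset: what is moved stays moved. The work goes in short steps, Python scripts to look and compute and a shell command to move; the robot and the scene stay as the last step left them, time stands still between calls to the robot, and variables do not carry over. Pictures are saved under pics/ and viewed, about 12 in all and at most 16, crops included, and the job is handed in when it is done.

```bash
mkdir -p pics; cat > h.py <<'E'
import numpy as np, cv2
from bench import ctrl, imaging, finder
from scipy.spatial.transform import Rotation as R
def snap(c,name=None):
    d=imaging.get_image(c)
    if name: cv2.imwrite(f'pics/{name}.png',d['frame'][:,:,::-1])
    return d
def ray(d,u,v,z):
    K=np.array(d['intrinsics']);T=np.array(d['pose'])
    r=T[:3,:3]@np.linalg.solve(K,[u,v,1]);o=T[:3,3]
    return o+r*(z-o[2])/r[2]
def proj(d,p):
    K=np.array(d['intrinsics']);T=np.array(d['pose'])
    q=K@(T[:3,:3].T@(np.array(p)-T[:3,3]));return q[:2]/q[2]
E
python3 - <<'E'
from h import *
d=snap('top','top0')
print(np.round(d['pose'],3),ctrl.get_state())
for l,z in [('knob_big_a',.036),('knob_mid',.03),('knob_small',.026),('pull_a',.03),('front_long',.018),('front_mid',.018),('front_short',.018)]:
    for r in finder.trace(l,'top'):
        m=r['region'];v,u=np.argwhere(m).mean(0);print(l,round(r['conf'],2),(round(u),round(v)),m.sum(),ray(d,u,v,z).round(3))
snap('side','side0')
E
```

```text
[[ 0.026 -0.986  0.165  0.305]
 [-1.    -0.026  0.007  0.01 ]
 [-0.003 -0.165 -0.986  1.01 ]
 [ 0.     0.     0.     1.   ]] {'time': 0.05, 'joint_positions': array([-1.12690779,  0.32180245, -0.07006192,  1.45165937,  0.02262636,
        1.37078785, -0.05689102]), 'qd': array([ 1.45938789e-03, -9.15426054e-04,  9.25258731e-04, -2.27448247e-04,
        3.57842956e-05, -6.49844515e-05, -2.97856427e-04]), 'joint_torque': array([ 1.34008228e-04, -4.92995417e+01, -4.06122655e-01, -3.13702297e+01,
       -6.44037221e-02,  3.97446624e-02,  4.75608408e-05]), 'position': array([0.27067791, 0.59035074, 0.21558254]), 'tool_rot': array([-6.69833213e-01, -3.06907478e+00,  2.90735835e-03]), 'ft_force': array([-0.50249763, -0.19818802,  0.217357  ]), 'torque': array([ 0.01747025,  0.01002837, -0.00981484]), 'grip_width': 0.9990470000415108}
knob_big_a 0.8 (349, 192) 378 [ 0.498 -0.125  0.036]
knob_big_a 0.68 (300, 260) 396 [ 0.34  -0.014  0.036]
knob_big_a 0.65 (326, 224) 428 [ 0.421 -0.072  0.036]
knob_big_a 0.59 (159, 207) 414 [0.452 0.312 0.036]
knob_mid 0.6 (378, 220) 216 [ 0.436 -0.193  0.03 ]
knob_mid 0.58 (379, 259) 231 [ 0.344 -0.193  0.03 ]
knob_mid 0.51 (400, 191) 242 [ 0.505 -0.243  0.03 ]
knob_small 0.54 (403, 148) 1618 [ 0.609 -0.253  0.026]
knob_small 0.51 (210, 214) 104 [0.438 0.197 0.026]
knob_small 0.47 (327, 225) 442 [ 0.422 -0.074  0.026]
pull_a 0.83 (271, 208) 342 [0.456 0.054 0.03 ]
front_long 0.87 (193, 155) 3343 [0.58  0.247 0.018]
front_mid 0.88 (301, 155) 2384 [ 0.588 -0.012  0.018]
front_short 0.65 (403, 148) 1598 [ 0.612 -0.255  0.018]
front_short 0.59 (378, 219) 240 [ 0.438 -0.195  0.018]
```

```bash
python3 - <<'E'
import cv2
a=cv2.imread('pics/top0.png');cv2.imwrite('pics/top0c.png',cv2.resize(a[90:300,110:450],(800,494),interpolation=cv2.INTER_CUBIC))
E
```

```text
(no output)
```

View pics/top0c.png

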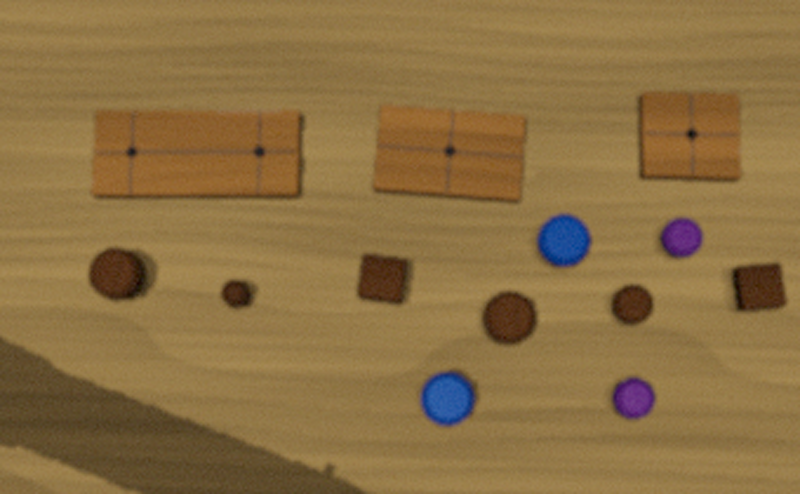

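View pics/side0.png

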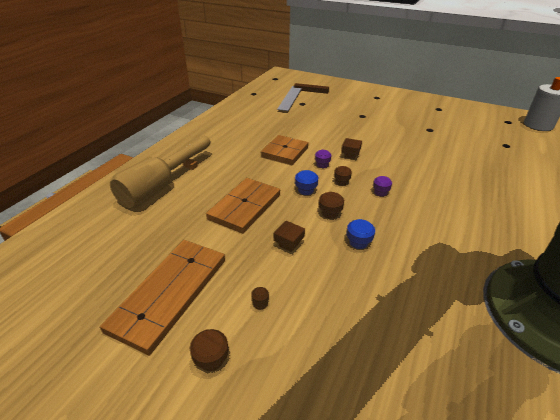

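The candidates in full-picture pixels are:
- **Dark round:** (160,206) and (327,225) big, (379,219) mid, (210,214) small.
- **Dark square:** (271,208) and (433,212), the pulls, left alone.
- **Blue:** (349,192) and (300,260). **Purple:** (400,191) and (379,259). These are look-alikes, left alone.

The dark round ones fit the description, and the enlarged crop confirms it. I'll start by moving above the far-left big knob with the jaws along world y.

```bash
python3 -m jog '[[[0,0,0,0,0,-8.2,8.7],[0,0,0,0,0,-8.2,8.7],[0,0,0,0,0,-8.2,8.7],[-2.3,-3.5,0,0,0,0,8.7],[-2.3,-3.5,0,0,0,0,8.7],[-2.3,-3.5,0,0,0,0,8.7],[-2.3,-3.5,0,0,0,0,8.7],[-2.3,-3.5,0,0,0,0,8.7],[-2.3,-3.5,0,0,0,0,8.7],[-2.3,-3.5,0,0,0,0,8.7],[-2.0,-3.5,0,0,0,0,8.7],[0,0,0,0,0,0,8.7]]]' 30
cat >> h.py <<'E'
def hole_px(d,p,n=14):
    # refine dark hole near predicted world point on front face
    u,v=proj(d,p);return u,v
def go(x,y,z):
    s=ctrl.get_state();Rm=R.from_rotvec(s['tool_rot']).as_matrix()
    t=R.from_matrix(Rm.T@np.diag([-1.,1,-1])).as_rotvec(degrees=True)
    print('from',s['position'].round(4),'shift cm',(Rm.T@(np.array([x,y,z])-s['position'])*100).round(2),'turn',t.round(2),'grip',round(s['grip_width'],3),'t',round(s['time'],1),'F',s['ft_force'].round(1))
E
python3 - <<'E'
from h import *
d=imaging.get_image('top')
# crop px -> world
for n,c,z in [('bigA',(118,273),.039),('bigB',(510,317),.039),('mid',(632,304),.034),('small',(237,293),.03),('pullb',(759,287),.035),('L+',(132,152),.018),('L-',(260,152),.018),('M',(450,151),.018),('S',(692,133),.018)]:
    print(n,ray(d,110+c[0]*.425,90+c[1]*.4251,z).round(4))
w=snap('wrist','w0');print(np.round(w['pose'],3))
for r in finder.trace('knob_big_a','wrist'):
    v,u=np.argwhere(r['region']).mean(0);print(round(r['conf'],2),u,v,r['region'].sum(),ray(w,u,v,.036).round(4))
go(.452,.312,.1)
E
```

```text
time: 1.65
position: [0.456, 0.3039, 0.2171]
tool_rot: [0.017, 3.139, -0.004]
ft_force: [1.3, -0.1, 0.0]
grip_width: 1.003
bigA [0.4528 0.3093 0.039 ]
bigB [ 0.4196 -0.0736  0.039 ]
mid [ 0.436  -0.1928  0.034 ]
small [0.4373 0.1937 0.03  ]
pullb [ 0.4558 -0.3165  0.035 ]
L+ [0.5809 0.311  0.018 ]
L- [0.5842 0.1807 0.018 ]
M [ 0.5902 -0.0125  0.018 ]
S [ 0.6155 -0.2587  0.018 ]
[[ 0.006  0.966  0.26   0.384]
 [ 1.    -0.006 -0.001  0.308]
 [ 0.001  0.26  -0.966  0.385]
 [ 0.     0.     0.     1.   ]]
0.7 2.8045112781954886 165.69924812030075 133 [ 0.4218 -0.0276  0.036 ]
0.65 288.34517766497464 190.1653372008702 1379 [0.4539 0.3149 0.036 ]
0.58 15.471230881281864 97.2177713037145 1373 [0.345  0.0066 0.036 ]
from [0.4514 0.3113 0.2169] shift cm [-0.06  0.06 11.69] turn [ 0.05 -0.01 -0.02] grip 1.0 t 1.8 F [-0.4  0.5 -0.2]
```

View pics/w0.png

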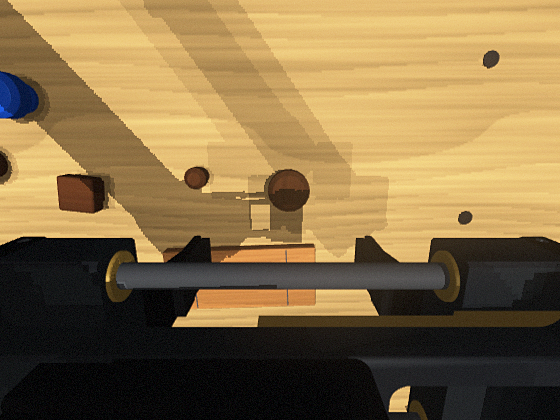

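Wrist view: the dark round big knob is at (288,190), which matches the top camera. I'll descend and grip.

```bash
python3 -m jog '[[[-0.1,0.1,4,0,0,0,8.7],[-0.1,0,4,0,0,0,8.7],[0,0,4,0,0,0,8.7],[0,0,3.6,0,0,0,8.7],[0,0,2,0,0,0,8.7],[0,0,1,0,0,0,8.7],[0,0,0,0,0,0,8.7],[0,0,0,0,0,0,8.7],[0,0,0,0,0,0,0],[0,0,0,0,0,0,0],[0,0,0,0,0,0,0],[0,0,0,0,0,0,0]]]' 30
python3 -m jog '[[[0,0,0,0,0,0,0],[0,0,0,0,0,0,0],[0,0,-2,0,0,0,0],[0,0,-3,0,0,0,0],[0,0,-2,0,0,0,0],[0,0,0,0,0,0,0]]]'
python3 - <<'E'
from h import *
go(.582,.3105,.052)
E
```

```text
time: 3.0
position: [0.454, 0.312, 0.0312]
tool_rot: [0.001, 3.141, 0.001]
ft_force: [1.2, -0.6, 0.6]
grip_width: 0.724
time: 3.6
position: [0.4557, 0.3132, 0.1039]
tool_rot: [0.001, 3.137, 0.006]
ft_force: [0.3, -0.3, 0.2]
grip_width: 0.173
from [0.4557 0.3132 0.1039] shift cm [-12.6   -0.28   5.25] turn [ 0.21  0.28 -0.03] grip 0.173 t 3.6 F [ 0.3 -0.3  0.2]
```

The fingers are slow to close, so I lifted too early. I'll open again and look.

```bash
python3 -m jog '[[[0,0,-5,0,0,0,8.7],[0,0,-5,0,0,0,8.7],[0,0,0,0,0,0,8.7],[0,0,0,0,0,0,8.7],[0,0,0,0,0,0,8.7],[0,0,0,0,0,0,8.7],[0,0,0,0,0,0,8.7],[0,0,0,0,0,0,8.7]]]'
python3 - <<'E'
from h import *
w=snap('wrist','w1')
for r in finder.trace('knob_big_a','wrist'):
    v,u=np.argwhere(r['region']).mean(0);print(round(r['conf'],2),u,v,r['region'].sum(),ray(w,u,v,.036).round(4))
go(.454,.312,.031)
E
```

```text
time: 4.4
position: [0.4534, 0.3115, 0.1997]
tool_rot: [-0.001, -3.14, 0.002]
ft_force: [-1.2, 0.3, 0.4]
grip_width: 0.817
0.92 9.466397849462366 96.50672043010752 744 [0.3472 0.0181 0.036 ]
0.66 283.0304635761589 193.66423841059603 1510 [0.4537 0.3122 0.036 ]
from [0.4536 0.3117 0.2002] shift cm [-0.05  0.04 16.92] turn [-0.03 -0.03 -0.02] grip 0.908 t 4.5 F [0.6 0.5 0.2]
```

View pics/w1.png

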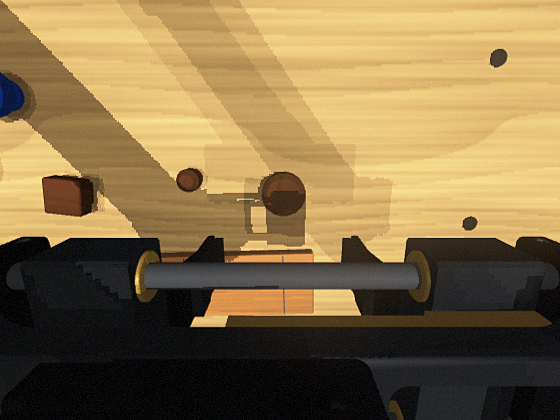

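The knob is still upright at (283,194), world (0.454, 0.312). I'll retry with more closing time.

```bash
python3 -m jog '[[[0,0,4,0,0,0,8.7],[0,0,4,0,0,0,8.7],[0,0,4,0,0,0,8.7],[0,0,2.9,0,0,0,7.5],[0,0,1.5,0,0,0,7],[0,0,0.5,0,0,0,6.5],[0,0,0,0,0,0,4],[0,0,0,0,0,0,4],[0,0,0,0,0,0,4],[0,0,0,0,0,0,4],[0,0,0,0,0,0,4],[0,0,0,0,0,0,4]]]' 30
python3 -m jog '[[[0,0,0,0,0,0,4],[0,0,-1,0,0,0,4],[0,0,-2,0,0,0,4],[0,0,-2,0,0,0,4],[0,0,-2,0,0,0,4],[0,0,0,0,0,0,4]]]'
python3 - <<'E'
from h import *
go(.582,.3105,.052)
E
```

```text
time: 5.7
position: [0.4548, 0.3123, 0.0333]
tool_rot: [0.001, 3.14, 0.002]
ft_force: [-0.5, -1.3, 6.2]
grip_width: 0.475
time: 6.3
position: [0.4555, 0.3133, 0.1052]
tool_rot: [0.001, 3.137, 0.006]
ft_force: [0.9, 0.2, -0.9]
grip_width: 0.456
from [0.4555 0.3133 0.1052] shift cm [-12.62  -0.29   5.38] turn [ 0.22  0.27 -0.02] grip 0.456 t 6.3 F [ 0.9  0.2 -0.9]
```

```bash
python3 - <<'E'
from h import *
a=snap('side')['frame'][:,:,::-1]; w=snap('wrist')['frame'][:,:,::-1]
cv2.imwrite('pics/m1.png',np.hstack([cv2.resize(a[180:400,100:340],(420,385)),cv2.resize(w,(380,385))]))
E
```

```text
(no output)
```

View pics/m1.png

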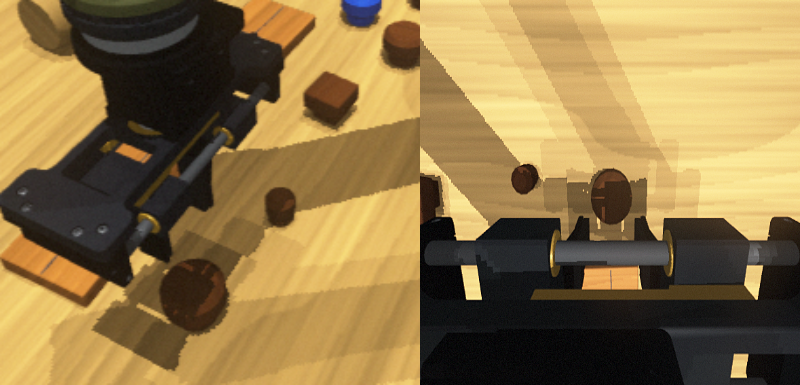

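```bash
python3 - <<'E'
from h import *
s=ctrl.get_state();Rm=R.from_rotvec(s['tool_rot']).as_matrix();p=s['position']
for c in ['side','wrist']:
    d=imaging.get_image(c);im=np.ascontiguousarray(d['frame'][:,:,::-1])
    for sgn in (-1,1):
        q=proj(d,p+Rm@[0,sgn*.02,.022]);cv2.circle(im,tuple(int(i) for i in q),2,(0,255,0),-1);print(c,'tip',q.round())
    q=proj(d,p);cv2.circle(im,tuple(int(i) for i in q),2,(255,0,255),-1)
    for z in (0,.042):
        P=[proj(d,[.4537+.026*np.cos(t),.312+.026*np.sin(t),z]) for t in np.linspace(0,6.28,30)]
        cv2.polylines(im,[np.int32(P)],True,(0,255,255),1)
    if c=='side':a=im[150:400,90:340]
    else: w=im[130:330,180:400]
    for r in finder.trace('knob_big_a',c):print(c,r['conf'],np.array(r['point'])*[420,560])
cv2.imwrite('pics/m2.png',np.hstack([cv2.resize(a,(400,400)),cv2.resize(w,(400,400))]))
E
```

```text
side tip [215. 313.]
side tip [197. 337.]
side 0.96 [203.406 329.616]
side 0.91 [346.206 212.576]
side 0.72 [176.694 308.616]
side 0.56 [232.806 358.512]
wrist tip [254. 237.]
wrist tip [312. 237.]
wrist 0.92 [216.3  283.92]
```

View pics/m2.png

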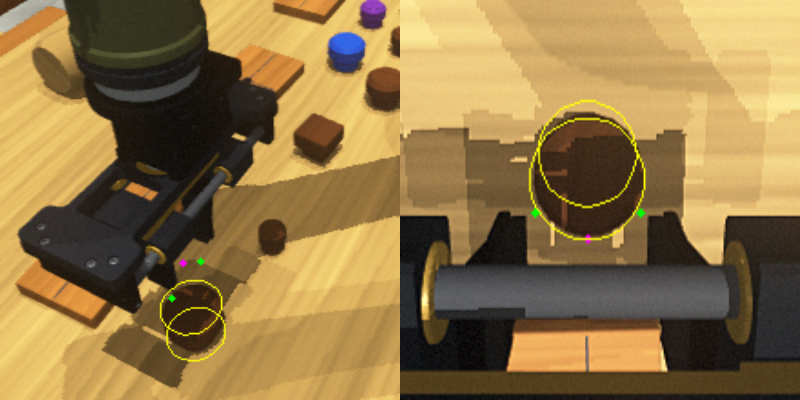

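The knob is where I estimated it, but the fingers look offset from the projected tips. I'll lower the open jaws around the knob and inspect before closing.

```bash
python3 -m jog '[[[0.15,-0.1,0,0,0,0,8.7],[0,0,0,0,0,0,8.7],[0,0,0,0,0,0,8.7],[0,0,0,0,0,0,8.7],[0,0,0,0,0,0,8.7],[0,0,2,0,0,0,8.7],[0,0,2,0,0,0,8.7],[0,0,2,0,0,0,8.7],[0,0,1,0,0,0,8.7],[0,0,0,0,0,0,8.7],[0,0,0,0,0,0,8.7]]]' 30
python3 - <<'E'
from h import *
s=ctrl.get_state();print(s['position'],s['grip_width'],s['ft_force'])
a=snap('side')['frame'][:,:,::-1]; w=snap('wrist')['frame'][:,:,::-1]
cv2.imwrite('pics/m3.png',np.hstack([cv2.resize(a[200:400,120:300],(396,440)),cv2.resize(w[120:320,160:340+60],(400,333)).copy() if 0 else cv2.resize(w[140:340,170:350],(396,440))]))
E
```

```text
time: 7.7
position: [0.4527, 0.3111, 0.0322]
tool_rot: [0.001, 3.141, 0.001]
ft_force: [-0.0, -0.2, 1.1]
grip_width: 0.997
[0.45265267 0.31110996 0.03223512] 0.9969633438628496 [-0.00586542 -0.15664142  1.07788256]
```

View pics/m3.png

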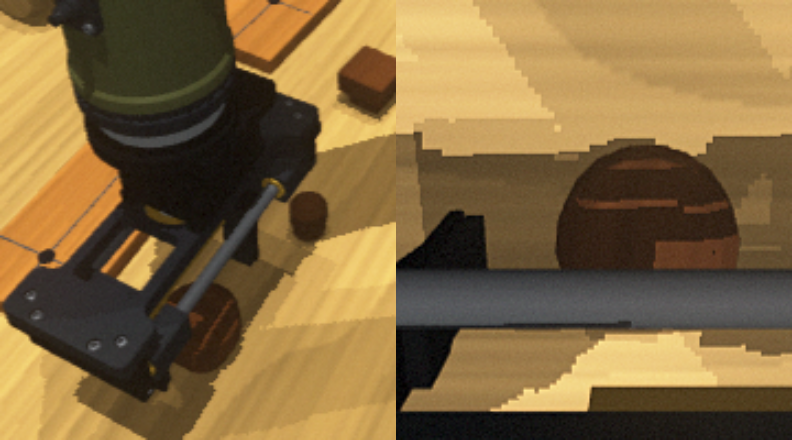

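```bash
python3 - <<'E'
from h import *
s=ctrl.get_state();p=s['position']
w=imaging.get_image('wrist');d=imaging.get_image('side')
print(w['pose'].round(3).tolist())
for dz in (-.022,-.01,0,.01,.02):
  for dx in (-.0095,.0095):
    print(dz,dx,'wrist L/R',[proj(w,p+[dx,y,dz]).round() for y in (-.0435,.0435)],'side near/far',[proj(d,p+[dx,y,dz]).round() for y in (-.0435,-.0585)])
E
```

```text
[[-0.0, 0.965, 0.261, 0.383], [1.0, -0.0, 0.002, 0.311], [0.002, 0.261, -0.965, 0.201], [0.0, 0.0, 0.0, 1.0]]
-0.022 -0.0095 wrist L/R [array([219., 222.]), array([346., 222.])] side near/far [array([234., 333.]), array([240., 325.])]
-0.022 0.0095 wrist L/R [array([221., 248.]), array([344., 248.])] side near/far [array([224., 328.]), array([229., 320.])]
-0.01 -0.0095 wrist L/R [array([215., 228.]), array([349., 228.])] side near/far [array([234., 328.]), array([239., 320.])]
-0.01 0.0095 wrist L/R [array([217., 255.]), array([348., 255.])] side near/far [array([223., 323.]), array([228., 315.])]
0 -0.0095 wrist L/R [array([212., 233.]), array([353., 233.])] side near/far [array([233., 324.]), array([239., 316.])]
0 0.0095 wrist L/R [array([213., 261.]), array([351., 261.])] side near/far [array([222., 319.]), array([228., 311.])]
0.01 -0.0095 wrist L/R [array([208., 239.]), array([357., 239.])] side near/far [array([233., 320.]), array([238., 312.])]
0.01 0.0095 wrist L/R [array([210., 269.]), array([355., 269.])] side near/far [array([222., 315.]), array([227., 307.])]
0.02 -0.0095 wrist L/R [array([203., 245.]), array([362., 245.])] side near/far [array([232., 315.]), array([238., 308.])]
0.02 0.0095 wrist L/R [array([205., 277.]), array([359., 277.])] side near/far [array([221., 310.]), array([227., 303.])]
```

Both views put the real fingertips about 2 cm higher than the stated 22 mm ahead of the TCP: observed wrist (211,235), predicted (212,233) for tips at TCP height. That explains why the jaws slid off the dome. I'll lower cautiously and watch the force.

```bash
python3 -m jog '[[[0,0,0.4,0,0,0,8.7],[0,0,0.4,0,0,0,8.7],[0,0,0,0,0,0,8.7]]]'
python3 -m jog '[[[0,0,0.3,0,0,0,8.7],[0,0,0,0,0,0,8.7]]]'
```

```text
time: 8.2
position: [0.4517, 0.3105, 0.023]
tool_rot: [-0.001, -3.141, 0.001]
ft_force: [-0.1, 0.5, -0.3]
grip_width: 1.001
time: 8.4
position: [0.452, 0.3106, 0.0202]
tool_rot: [-0.001, -3.141, 0.001]
ft_force: [0.0, -0.1, -0.0]
grip_width: 0.997
```

No force although the stated tips would now be below the bench, so the offset is real. I'll go 8 mm further and close.

```bash
python3 -m jog '[[[0,0,0.4,0,0,0,8.7],[0,0,0.2,0,0,0,8.7],[0,0,0,0,0,0,3],[0,0,0,0,0,0,3],[0,0,0,0,0,0,3],[0,0,0,0,0,0,3],[0,0,0,0,0,0,3],[0,0,0,0,0,0,3],[0,0,0,0,0,0,3],[0,0,0,0,0,0,3]]]' 30
python3 -m jog '[[[0,0,0,0,0,0,3],[0,0,0,0,0,0,3]]]'
```

```text
time: 9.4
position: [0.4524, 0.311, 0.0148]
tool_rot: [0.001, 3.141, 0.001]
ft_force: [-0.9, 1.0, 0.8]
grip_width: 0.581
time: 9.6
position: [0.4524, 0.311, 0.0148]
tool_rot: [0.001, 3.141, 0.0]
ft_force: [0.0, -0.0, 0.5]
grip_width: 0.588
```

Gripped at 51 mm, as expected. I'll lift and carry it to the first hole.

```bash
python3 -m jog '[[[0,0,-2,0,0,0,3],[0,0,-3,0,0,0,3],[0,0,-2,0,0,0,3],[-3,0,0,0,0,0,3],[-4,0,0,0,0,0,3],[-4,0,0,0,0,0,3],[-1.8,0.1,0,0,0,0,3],[0,0,0,0,0,0,3],[0,0,0,0,0,0,3]]]' 30
python3 - <<'E'
from h import *
go(.5805,.312,.035)
E
```

```text
time: 10.5
position: [0.5793, 0.3115, 0.0838]
tool_rot: [-0.001, -3.14, 0.001]
ft_force: [-0.5, -0.5, -0.8]
grip_width: 0.587
from [0.5793 0.3115 0.0838] shift cm [-0.13  0.05  4.88] turn [-0.04 -0.12 -0.04] grip 0.587 t 10.5 F [-0.5 -0.5 -0.8]
```

```bash
python3 -m jog '[[[-0.1,0,2.5,0,0,0,3],[0,0,1.5,0,0,0,3],[0,0,0.7,0,0,0,3],[0,0,0.2,0,0,0,3],[0,0,0.1,0,0,0,3],[0,0,0,0,0,0,3],[0,0,0,0,0,0,3]]]' 30
python3 - <<'E'
from h import *
go(.5805,.312,.033)
d=imaging.get_image('side');print(proj(d,[.581,.311,.018]))
a=d['frame'][:,:,::-1];cv2.imwrite('pics/m4.png',cv2.resize(a[220:380,70:270],(750,600)))
E
```

```text
time: 11.2
position: [0.5818, 0.312, 0.0356]
tool_rot: [0.001, 3.14, 0.001]
ft_force: [0.3, -0.4, -0.5]
grip_width: 0.581
from [0.5818 0.312  0.0356] shift cm [ 0.13 -0.    0.26] turn [ 0.04  0.07 -0.03] grip 0.581 t 11.2 F [ 0.3 -0.4 -0.5]
[141.55480749 316.64040003]
```

View pics/m4.png

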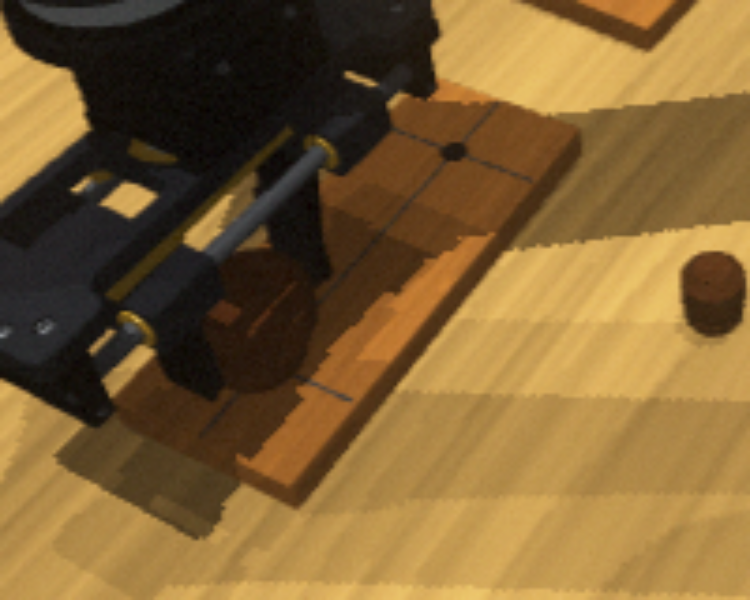

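The knob is held upright on the pencilled cross, foot near (260,385) in the crop. I'll lower 2 mm, release and lift.

```bash
python3 -m jog '[[[0.1,0,0.1,0,0,0,3],[0,0,0.1,0,0,0,3],[0,0,0,0,0,0,3],[0,0,0,0,0,0,8],[0,0,0,0,0,0,8],[0,0,0,0,0,0,8],[0,0,0,0,0,0,8],[0,0,0,0,0,0,8]]]' 30
python3 -m jog '[[[0,0,-3,0,0,0,8],[0,0,-4,0,0,0,8],[0,0,-4,0,0,0,8],[0,0,0,0,0,0,8]]]' 30
python3 - <<'E'
from h import *
go(.421,-.073,.145)
d=snap('side')
for r in finder.trace('knob_big_a','side'):
    print(round(r['conf'],2),np.array(r['point'])*[420,560])
print(proj(d,[.581,.311,.041]))
E
```

```text
time: 12.05
position: [0.5803, 0.3117, 0.0327]
tool_rot: [0.001, 3.142, 0.0]
ft_force: [-0.4, -1.1, -0.3]
grip_width: 0.897
time: 12.45
position: [0.584, 0.3137, 0.1501]
tool_rot: [0.001, 3.131, 0.01]
ft_force: [0.7, -0.2, 0.4]
grip_width: 0.921
from [0.584  0.3137 0.1501] shift cm [ 16.28 -38.68   0.09] turn [ 0.36  0.6  -0.04] grip 0.921 t 12.4 F [ 0.7 -0.2  0.4]
0.82 [202.902 330.288]
0.66 [179.214 308.   ]
0.63 [307.188 136.08 ]
0.63 [232.68  359.184]
[138.2232854 307.1388418]
```

The first knob stands at (136,307) against an expected (138,307). Next is the second big knob.

```bash
python3 -m jog '[[[1.4,-3.5,0,0,0,0,8],[1.5,-3.5,0,0,0,0,8],[1.5,-3.5,0,0,0,0,8],[1.5,-3.5,0,0,0,0,8],[1.5,-3.5,0,0,0,0,8],[1.5,-3.5,0,0,0,0,8],[1.5,-3.5,0,0,0,0,8],[1.5,-3.5,0,0,0,0,8],[1.5,-3.5,0,0,0,0,8],[1.4,-3.5,0,0,0,0,8],[1.2,-3.5,0,0,0,0,8],[0,0,0,0,0,0,8]]]' 30
python3 -m jog '[[[0,0,0,0,0,0,8],[0,0,0,0,0,0,8]]]' 30
python3 - <<'E'
from h import *
w=snap('wrist')
for r in finder.trace('knob_big_a','wrist'):
    v,u=np.argwhere(r['region']).mean(0);print(round(r['conf'],2),u,v,r['region'].sum(),ray(w,u,v,.036).round(4),w['frame'][int(v),int(u)])
go(.421,-.073,.015)
E
```

```text
time: 13.75
position: [0.4174, -0.0776, 0.1413]
tool_rot: [-0.012, -3.139, 0.001]
ft_force: [-0.3, 1.6, 0.6]
grip_width: 0.923
time: 13.95
position: [0.4199, -0.0721, 0.142]
tool_rot: [0.002, -3.14, -0.0]
ft_force: [-0.1, -0.9, 0.1]
grip_width: 0.925
0.79 344.96715867158673 121.32250922509225 2710 [ 0.341  -0.0154  0.036 ] [ 97 155 247]
0.75 231.88615384615386 278.45846153846156 650 [ 0.4987 -0.1247  0.036 ] [50 48 48]
0.72 281.33965672990064 206.14543812104787 2214 [ 0.4205 -0.073   0.036 ] [64 43 24]
from [ 0.4202 -0.072   0.1422] shift cm [-0.1  -0.1  12.72] turn [-0.01 -0.05  0.11] grip 0.92 t 14.1 F [-0.3 -0.8 -0.3]
```

```bash
python3 -m jog '[[[-0.1,-0.1,4,0,0,0,8],[0,0,3.5,0,0,0,8],[0,0,3,0,0,0,8],[0,0,1.6,0,0,0,8],[0,0,0.5,0,0,0,8],[0,0,0.1,0,0,0,8],[0,0,0,0,0,0,8],[0,0,0,0,0,0,3],[0,0,0,0,0,0,3],[0,0,0,0,0,0,3],[0,0,0,0,0,0,3],[0,0,0,0,0,0,3]]]' 30
python3 -m jog '[[[0,0,0,0,0,0,3],[0,0,0,0,0,0,3],[0,0,0,0,0,0,3],[0,0,0,0,0,0,3]]]' 30
```

```text
time: 15.25
position: [0.4213, -0.0741, 0.0159]
tool_rot: [0.001, 3.141, 0.0]
ft_force: [0.4, 0.5, 2.1]
grip_width: 0.586
time: 15.65
position: [0.4213, -0.0741, 0.0159]
tool_rot: [0.001, 3.141, 0.0]
ft_force: [-0.6, 0.2, 4.3]
grip_width: 0.578
```

```bash
python3 -m jog '[[[0,0,-2,0,0,0,3],[0,0,-3,0,0,0,3],[0,0,-3,0,0,0,3],[-1,2,0,0,0,0,3],[-2.2,3.4,0,0,0,0,3],[-2.2,3.4,0,0,0,0,3],[-2.2,3.4,0,0,0,0,3],[-2.2,3.4,0,0,0,0,3],[-2.2,3.4,0,0,0,0,3],[-2.2,3.4,0,0,0,0,3],[-2,3.1,0,0,0,0,3],[0,0,0,0,0,0,3]]]' 30
python3 -m jog '[[[0,0,0,0,0,0,3],[0,0,0,0,0,0,3]]]' 30
python3 - <<'E'
from h import *
go(.5845,.1815,.036)
E
```

```text
time: 16.85
position: [0.584, 0.1871, 0.0944]
tool_rot: [-0.01, 3.141, 0.004]
ft_force: [-0.3, -0.1, -1.2]
grip_width: 0.586
time: 17.05
position: [0.5826, 0.1791, 0.0949]
tool_rot: [-0.003, -3.14, 0.002]
ft_force: [0.3, -0.2, 0.2]
grip_width: 0.583
from [0.5826 0.1791 0.0949] shift cm [-0.2   0.25  5.89] turn [-0.08 -0.07 -0.1 ] grip 0.583 t 17.1 F [ 0.3 -0.2  0.2]
```

```bash
python3 -m jog '[[[-0.2,0.2,2.5,0,0,0,3],[0,0,2,0,0,0,3],[0,0,1,0,0,0,3],[0,0,0.4,0,0,0,3],[0,0,0,0,0,0,3],[0,0,0.1,0,0,0,3],[0,0,0,0,0,0,3],[0,0,0,0,0,0,3]]]' 30
python3 - <<'E'
from h import *
go(.5845,.181,.034)
E
```

```text
time: 17.85
position: [0.5857, 0.183, 0.0365]
tool_rot: [0.001, 3.14, 0.001]
ft_force: [-0.2, -1.1, 0.4]
grip_width: 0.584
from [0.5857 0.183  0.0365] shift cm [ 0.12 -0.2   0.25] turn [ 0.03  0.07 -0.02] grip 0.584 t 17.9 F [-0.2 -1.1  0.4]
```

```bash
python3 -m jog '[[[0.1,-0.2,0.1,0,0,0,3],[0,0,0.1,0,0,0,3],[0,0,0,0,0,0,3],[0,0,0,0,0,0,8],[0,0,0,0,0,0,8],[0,0,0,0,0,0,8],[0,0,0,0,0,0,8],[0,0,0,0,0,0,8],[0,0,-3,0,0,0,8],[0,0,-4,0,0,0,8],[0,0,-4,0,0,0,8],[0,0,0,0,0,0,8]]]' 30
python3 - <<'E'
from h import *
d=snap('side')
for r in finder.trace('knob_big_a','side'):
    print(round(r['conf'],2),np.array(r['point'])*[420,560])
print(proj(d,[.5845,.181,.041]))
go(.4373,.195,.145)
E
```

```text
time: 19.05
position: [0.5882, 0.182, 0.1505]
tool_rot: [0.001, 3.131, 0.007]
ft_force: [0.8, 0.3, 0.4]
grip_width: 0.918
0.83 [252.    191.072]
0.82 [306.012 135.296]
0.69 [178.08  308.504]
0.64 [235.494 358.12 ]
[189.64343749 251.15080213]
from [0.5849 0.181  0.1449] shift cm [14.76  1.39 -0.05] turn [ 0.06  0.14 -0.02] grip 0.917 t 19.1 F [ 0.2 -0.2 -1.5]
```

Both big knobs sit as predicted. Next is the small knob, with a wrist check above it.

```bash
python3 -m jog '[[[3,0.3,0,0,0,0,6],[4,0.4,0,0,0,0,6],[4,0.4,0,0,0,0,6],[3.8,0.3,0,0,0,0,6],[0,0,0,0,0,0,6],[0,0,0,0,0,0,6],[0,0,0,0,0,0,6]]]' 20
python3 - <<'E'
from h import *
w=snap('wrist')
for r in finder.trace('knob_small','wrist'):
    v,u=np.argwhere(r['region']).mean(0);print(round(r['conf'],2),u,v,r['region'].sum(),ray(w,u,v,.026).round(4),w['frame'][int(v),int(u)])
go(.4373,.195,.010)
E
```

```text
time: 19.85
position: [0.4368, 0.1944, 0.1431]
tool_rot: [-0.002, -3.141, 0.001]
ft_force: [0.1, 0.8, 0.2]
grip_width: 0.691
0.84 286.1038732394366 204.17781690140845 568 [0.4383 0.1982 0.026 ] [61 44 26]
from [0.4371 0.1944 0.1433] shift cm [-0.02  0.07 13.33] turn [-0.03 -0.01 -0.1 ] grip 0.695 t 19.9 F [-0.1 -0.1 -0.5]
```

```bash
python3 -m jog '[[[-0.1,0.3,4,0,0,0,6],[0,0,4,0,0,0,6],[0,0,3,0,0,0,6],[0,0,1.6,0,0,0,6],[0,0,0.5,0,0,0,6],[0,0,0.1,0,0,0,6],[0,0,0,0,0,0,6],[0,0,0,0,0,0,1],[0,0,0,0,0,0,1],[0,0,0,0,0,0,1],[0,0,0,0,0,0,1],[0,0,0,0,0,0,1]]]' 20
python3 -m jog '[[[0,0,0,0,0,0,1],[0,0,0,0,0,0,1],[0,0,0,0,0,0,1],[0,0,0,0,0,0,1]]]' 20
```

```text
time: 21.15
position: [0.4373, 0.1979, 0.0119]
tool_rot: [0.001, 3.141, 0.0]
ft_force: [0.6, -0.4, -1.5]
grip_width: 0.32
time: 21.55
position: [0.4373, 0.1979, 0.0118]
tool_rot: [0.001, 3.141, 0.0]
ft_force: [-1.2, 0.3, 3.5]
grip_width: 0.307
```

```bash
python3 -m jog '[[[0,0,-2,0,0,0,1],[0,0,-3,0,0,0,1],[0,0,-4,0,0,0,1],[0,0,0,0,0,0,1]]]' 20
python3 -m jog '[[[-1.5,-3.8,0,0,0,0,1],[-1.5,-3.8,0,0,0,0,1],[-1.5,-3.8,0,0,0,0,1],[-1.5,-3.8,0,0,0,0,1],[-1.5,-3.8,0,0,0,0,1],[-1.5,-3.8,0,0,0,0,1],[-1.5,-3.8,0,0,0,0,1],[-1.5,-3.8,0,0,0,0,1],[-1.5,-3.8,0,0,0,0,1],[-1.5,-3.8,0,0,0,0,1],[-1.5,-3.8,0,0,0,0,1],[-1.3,-3.8,0,0,0,0,1]]]' 20
python3 -m jog '[[[0,0,0,0,0,0,1],[0,0,0,0,0,0,1],[0,0,0,0,0,0,1]]]' 20
python3 - <<'E'
from h import *
go(.6155,-.2587,.033)
d=snap('side');w=snap('wrist')
print(proj(d,[.6155,-.2587,.018]),proj(w,[.6155,-.2587,.018]))
a=d['frame'][:,:,::-1];b=w['frame'][:,:,::-1]
cv2.imwrite('pics/m5.png',np.hstack([cv2.resize(a[90:190,230:330],(400,400)),cv2.resize(b[150:350,180:380],(400,400))]))
E
```

```text
time: 21.95
position: [0.4407, 0.1996, 0.1066]
tool_rot: [0.001, 3.133, 0.008]
ft_force: [1.3, 0.0, -0.3]
grip_width: 0.306
time: 23.15
position: [0.6154, -0.2594, 0.1005]
tool_rot: [0.0, -3.141, -0.0]
ft_force: [1.6, 0.5, 0.3]
grip_width: 0.31
time: 23.45
position: [0.6148, -0.2565, 0.1008]
tool_rot: [0.001, -3.141, -0.002]
ft_force: [0.3, -0.1, -1.4]
grip_width: 0.309
from [ 0.6148 -0.2565  0.1008] shift cm [-0.07 -0.23  6.78] turn [ 0.09 -0.06  0.05] grip 0.309 t 23.4 F [ 0.3 -0.1 -1.4]
[284.53770983 146.5776408 ] [279.34225692 212.23832068]
```

View pics/m5.png

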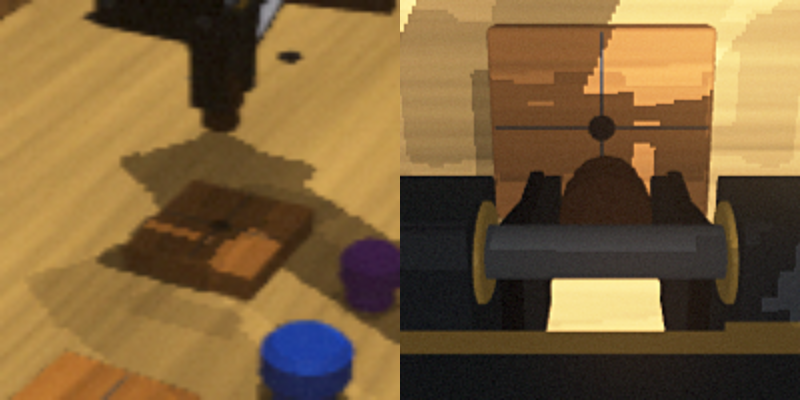

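The wrist view shows the hole at (280,213) against a predicted (279,212). The small knob is held between the fingers, so I'll place it.

```bash
python3 -m jog '[[[-0.1,-0.2,3,0,0,0,1],[0,0,2,0,0,0,1],[0,0,1,0,0,0,1],[0,0,0.5,0,0,0,1],[0,0,0.2,0,0,0,1],[0,0,0,0,0,0,1],[0,0,0,0,0,0,1]]]' 20
python3 - <<'E'
from h import *
go(.6155,-.2587,.030)
E
```

```text
time: 24.25
position: [0.6167, -0.2605, 0.0358]
tool_rot: [0.001, 3.14, -0.001]
ft_force: [0.3, 0.3, 0.3]
grip_width: 0.309
from [ 0.6167 -0.2605  0.0358] shift cm [0.12 0.18 0.58] turn [-0.03  0.1  -0.02] grip 0.309 t 24.2 F [0.3 0.3 0.3]
```

```bash
python3 -m jog '[[[0.1,0.2,0.3,0,0,0,1],[0,0,0.2,0,0,0,1],[0,0,0.05,0,0,0,1],[0,0,0,0,0,0,1],[0,0,0,0,0,0,1]]]' 20
python3 -m jog '[[[0,0,0,0,0,0,6],[0,0,0,0,0,0,6],[0,0,0,0,0,0,6],[0,0,0,0,0,0,6],[0,0,0,0,0,0,6],[0,0,-3,0,0,0,6],[0,0,-4,0,0,0,6],[0,0,-4,0,0,0,6],[0,0,0,0,0,0,6],[0,0,0,0,0,0,6]]]' 20
python3 - <<'E'
from h import *
d=snap('side')
for r in finder.trace('knob_small','side'):
    print(round(r['conf'],2),np.array(r['point'])*[420,560])
print(proj(d,[.6155,-.2587,.036]))
go(.436,-.193,.145)
E
```

```text
time: 24.75
position: [0.6153, -0.258, 0.0299]
tool_rot: [0.0, 3.141, 0.001]
ft_force: [-0.9, 2.1, 5.9]
grip_width: 0.308
time: 25.75
position: [0.6156, -0.2586, 0.1403]
tool_rot: [0.001, 3.139, -0.001]
ft_force: [0.9, -0.1, -0.7]
grip_width: 0.691
0.56 [141.204 284.592]
[284.65292163 140.32898034]
from [ 0.6142 -0.2577  0.1377] shift cm [17.83  6.47 -0.68] turn [ 0.05 -0.11 -0.02] grip 0.691 t 25.9 F [-0.1  0.3 -0.5]
```

The small knob is on its spot. Next is the middle knob.

```bash
python3 -m jog '[[[3.5,1.3,0,0,0,0,6.5],[3.5,1.3,0,0,0,0,6.5],[3.5,1.3,0,0,0,0,6.5],[3.5,1.3,0,0,0,0,6.5],[3.8,1.3,0,0,0,0,6.5],[0,0,0,0,0,0,6.5],[0,0,0,0,0,0,6.5],[0,0,0,0,0,0,6.5]]]' 25
python3 - <<'E'
from h import *
w=snap('wrist')
for r in finder.trace('knob_mid','wrist'):
    v,u=np.argwhere(r['region']).mean(0);print(round(r['conf'],2),u,v,r['region'].sum(),ray(w,u,v,.03).round(4),w['frame'][int(v),int(u)])
go(.436,-.193,.013)
E
```

```text
time: 26.65
position: [0.4376, -0.1933, 0.1388]
tool_rot: [-0.0, -3.141, 0.001]
ft_force: [0.1, 0.2, -0.4]
grip_width: 0.75
0.93 280.06370656370655 107.2033462033462 1554 [ 0.3466 -0.1954  0.03  ] [199 119 231]
0.85 280.9382239382239 204.4942084942085 1295 [ 0.4374 -0.1946  0.03  ] [64 43 25]
0.63 239.7972972972973 254.7060810810811 296 [ 0.4909 -0.2372  0.03  ] [72 34 89]
from [ 0.4378 -0.1935  0.1389] shift cm [ 0.17  0.06 12.59] turn [-0.04 -0.03 -0.02] grip 0.748 t 26.8 F [-0.5 -0.6  0.5]
```

```bash
python3 -m jog '[[[0.1,-0.1,4,0,0,0,6.5],[0,0,3.5,0,0,0,6.5],[0,0,3,0,0,0,6.5],[0,0,1.5,0,0,0,6.5],[0,0,0.5,0,0,0,6.5],[0,0,0.1,0,0,0,6.5],[0,0,0,0,0,0,6.5],[0,0,0,0,0,0,2],[0,0,0,0,0,0,2],[0,0,0,0,0,0,2],[0,0,0,0,0,0,2],[0,0,0,0,0,0,2]]]' 25
python3 -m jog '[[[0,0,0,0,0,0,2],[0,0,0,0,0,0,2],[0,0,0,0,0,0,2],[0,0,0,0,0,0,2]]]' 25
```

```text
time: 27.95
position: [0.4363, -0.1942, 0.0135]
tool_rot: [0.001, 3.141, 0.0]
ft_force: [-0.3, -1.0, 1.7]
grip_width: 0.448
time: 28.35
position: [0.4363, -0.1942, 0.0135]
tool_rot: [0.001, 3.141, 0.0]
ft_force: [-1.5, -0.0, 5.5]
grip_width: 0.451
```

```bash
python3 -m jog '[[[0,0,-2,0,0,0,2],[0,0,-3,0,0,0,2],[0,0,-4,0,0,0,2],[0,0,0,0,0,0,2],[-2.2,2.6,0,0,0,0,2],[-2.2,2.6,0,0,0,0,2],[-2.2,2.6,0,0,0,0,2],[-2.2,2.6,0,0,0,0,2],[-2.2,2.6,0,0,0,0,2],[-2.2,2.6,0,0,0,0,2],[-2.2,2.6,0,0,0,0,2],[0,0,0,0,0,0,2]]]' 25
python3 -m jog '[[[0,0,0,0,0,0,2],[0,0,0,0,0,0,2]]]' 25
python3 - <<'E'
from h import *
go(.590,-.0125,.0315)
d=snap('wrist')
print(proj(d,[.590,-.0125,.018]))
u,v=proj(d,[.590,-.0125,.018]).astype(int)
g=cv2.cvtColor(d['frame'],cv2.COLOR_RGB2GRAY)[v-14:v+10,u-14:u+15]
vv,uu=np.argwhere(g<g.min()+15).mean(0);print(uu+u-14,vv+v-14,ray(d,uu+u-14,vv+v-14,.018))
b=d['frame'][:,:,::-1];cv2.imwrite('pics/m6.png',cv2.resize(b[150:350,180:380],(500,500)))
E
```

```text
time: 29.55
position: [0.5919, -0.0063, 0.1015]
tool_rot: [0.011, -3.141, -0.003]
ft_force: [-0.9, 1.1, -0.8]
grip_width: 0.443
time: 29.75
position: [0.5891, -0.0136, 0.1022]
tool_rot: [-0.003, -3.14, 0.001]
ft_force: [-0.6, -0.8, -0.0]
grip_width: 0.445
from [ 0.5891 -0.0136  0.1022] shift cm [-0.1   0.11  7.07] turn [-0.05 -0.1  -0.11] grip 0.445 t 29.8 F [-0.6 -0.8 -0. ]
[283.5838314  212.47812393]
284.42857142857144 214.75892857142858 [ 0.59214792 -0.01173377  0.018     ]
```

View pics/m6.png

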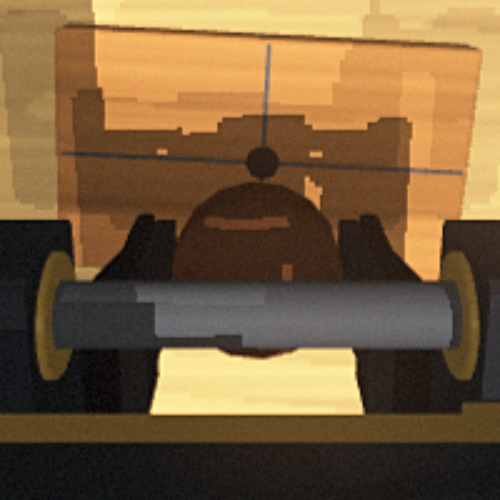

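The wrist view shows the hole at about (284,214), or (0.591, -0.012), and the middle knob upright in the jaws.

```bash
python3 -m jog '[[[-0.2,0.1,3,0,0,0,2],[0,0,2,0,0,0,2],[0,0,1,0,0,0,2],[0,0,0.5,0,0,0,2],[0,0,0.2,0,0,0,2],[0,0,0,0,0,0,2],[0,0,0,0,0,0,2]]]' 25
python3 - <<'E'
from h import *
go(.591,-.012,.0315)
E
```

```text
time: 30.5
position: [0.5929, -0.0113, 0.0372]
tool_rot: [0.001, 3.14, 0.0]
ft_force: [0.9, -0.2, 0.1]
grip_width: 0.447
from [ 0.5929 -0.0113  0.0372] shift cm [ 0.19 -0.07  0.57] turn [ 0.01  0.1  -0.03] grip 0.447 t 30.5 F [ 0.9 -0.2  0.1]
```

```bash
python3 -m jog '[[[0.1,0,0.3,0,0,0,2],[0,0,0.2,0,0,0,2],[0,0,0.05,0,0,0,2],[0,0,0,0,0,0,2],[0,0,0,0,0,0,2]]]' 25
python3 -m jog '[[[0,0,0,0,0,0,7],[0,0,0,0,0,0,7],[0,0,0,0,0,0,7],[0,0,0,0,0,0,7],[0,0,0,0,0,0,7],[0,0,-3,0,0,0,7],[0,0,-4,0,0,0,7],[0,0,-5,0,0,0,7],[0,0,-5,0,0,0,7],[0,0,-5,0,0,0,7],[0,0,0,0,0,0,7]]]' 25
python3 -m jog '[[[4,0,0,0,0,0,7],[4,0,0,0,0,0,7],[4,0,0,0,0,0,7],[3,0,0,0,0,0,7],[0,0,0,0,0,0,7],[0,0,0,0,0,0,7],[0,0,0,0,0,0,7]]]' 25
python3 - <<'E'
from h import *
d=snap('side');t=snap('top')
for l,p in [('knob_big_a',[.581,.311,.041]),('knob_big_b',[.5845,.181,.041]),('knob_mid',[.591,-.012,.038]),('knob_small',[.6155,-.2587,.036])]:
    print(l,'expected side',proj(d,p).round(),[(round(r['conf'],2),(np.array(r['point'])*[420,560])[::-1].round()) for r in finder.trace(l,'side')])
go(0.45,0,.2)
a=d['frame'][:,:,::-1];b=t['frame'][:,:,::-1]
cv2.imwrite('pics/end.png',np.vstack([cv2.resize(a[110:390,90:420],(700,594))[:594]]))
cv2.imwrite('pics/endt.png',cv2.resize(b[90:240,110:450],(800,353)))
E
```

```text
time: 31.0
position: [0.5914, -0.0111, 0.0316]
tool_rot: [0.001, 3.141, 0.001]
ft_force: [-1.5, 0.1, 5.2]
grip_width: 0.446
time: 32.1
position: [0.5951, -0.0116, 0.2591]
tool_rot: [0.001, 3.128, 0.002]
ft_force: [0.9, 0.5, -0.4]
grip_width: 0.799
time: 32.8
position: [0.4419, -0.0112, 0.2506]
tool_rot: [0.001, 3.141, -0.0]
ft_force: [0.3, 0.4, 0.0]
grip_width: 0.807
knob_big_a expected side [138. 307.] [(0.85, array([135., 305.])), (0.85, array([309., 178.])), (0.74, array([190., 251.])), (0.65, array([360., 232.]))]
knob_big_b expected side [190. 251.] [(0.85, array([135., 305.])), (0.85, array([309., 178.])), (0.74, array([190., 251.])), (0.65, array([360., 232.]))]
knob_mid expected side [244. 193.] [(0.79, array([240., 191.])), (0.66, array([319., 158.]))]
knob_small expected side [285. 140.] [(0.41, array([285., 141.]))]
from [ 0.4415 -0.0112  0.2504] shift cm [-0.85  1.13  5.04] turn [-0.03 -0.03 -0.03] grip 0.802 t 33.1 F [ 0.2  0.5 -0.1]
```

View pics/end.png

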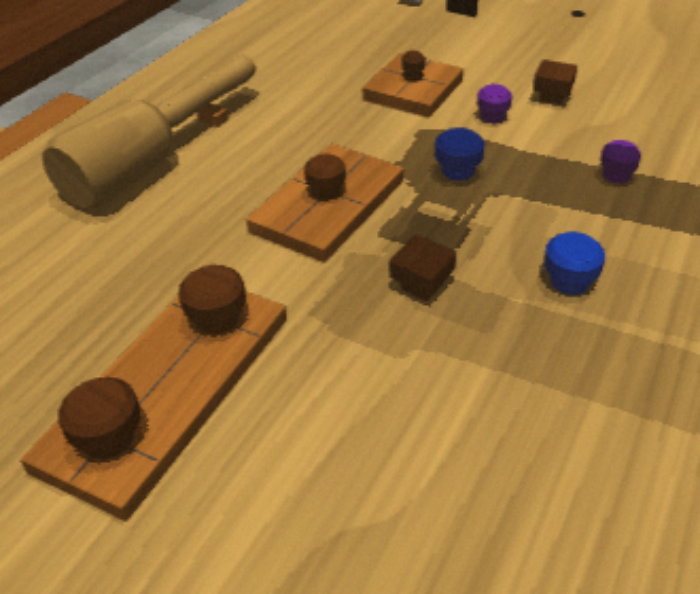

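View pics/endt.png

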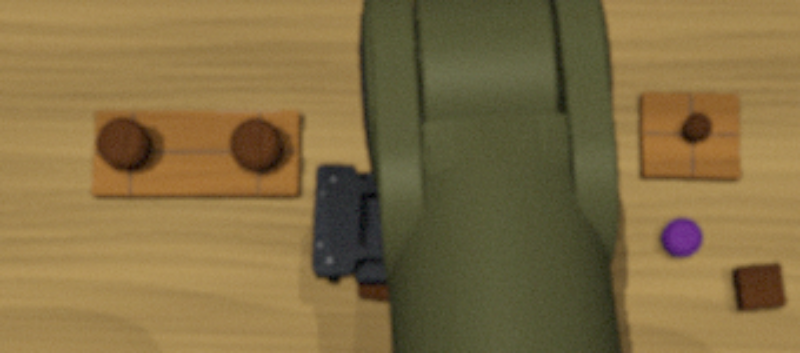

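All four look upright on their crosses. The side offset of the middle knob, about 4 px, deserves a numeric check by silhouette fit.

```bash
python3 -m jog '[[[0,-4,0,0,0,0,7],[0,-4,0,0,0,0,7],[0,-4,0,0,0,0,7],[0,0,0,0,0,0,7],[0,0,0,0,0,0,7]]]' 25
python3 - <<'E'
from h import *
from scipy.optimize import least_squares
spec={'knob_big_a':(.026,.018,.020,.036,.042),'knob_mid':(.020,.015,.016,.030,.036),'knob_small':(.014,.012,.013,.026,.032)}
def hull(d,s,x,y):
    rh,rf,z1,z2,h=s;t=np.linspace(0,6.28,40);P=[]
    for r,z in((rf,0),(rh,z1),(rh,z2),(rh*.7,h)):
        P+=[proj(d,[x+r*np.cos(a),y+r*np.sin(a),z+.018]) for a in t]
    m=cv2.moments(cv2.convexHull(np.float32(P)));return np.array([m['m10'],m['m01']])/m['m00']
H={'knob_big_a':[(.581,.311),(.584,.181)],'knob_mid':[(.591,-.012)],'knob_small':[(.6155,-.2587)]}
for c in('side','top'):
    d=imaging.get_image(c)
    for l in spec:
        for r in finder.trace(l,c):
            v,u=np.argwhere(r['region']).mean(0)
            for x,y in H[l]:
                if np.hypot(*(hull(d,spec[l],x,y)-[u,v]))<12:
                    f=least_squares(lambda q:hull(d,spec[l],*q)-[u,v],[x,y]).x
                    print(c,l,'offset mm',((f-[x,y])*1000).round(1))
E
```

```text
time: 33.6
position: [0.4411, -0.1318, 0.2506]
tool_rot: [-0.004, -3.141, -0.001]
ft_force: [0.3, 0.4, -0.5]
grip_width: 0.805
side knob_big_a offset mm [ 1.9 -2.7]
side knob_big_a offset mm [ 2.9 -0.6]
side knob_mid offset mm [ 4.6 -3.1]
side knob_small offset mm [ 3. -5.]
top knob_big_a offset mm [0.  0.6]
top knob_big_a offset mm [-1.2 -0.4]
top knob_mid offset mm [1.  0.5]
```

All offsets are within about 5 mm of the holes against the 12 mm tolerance, so I'm handing in.

```bash
python3 -c "from bench import close_job; close_job()"
```

```text
the job is handed in; nothing more can be done
```

All four round knobs are standing on their drawer fronts: the two big ones over the holes of the longest front, the middle one on the middle front and the smallest on the shortest. I handed the job in at about 34 s of the 99 s allowed. I never reached for the square pulls or the blue and purple look-alikes, and they look unmoved in the last pictures, though I did not measure that.

**Final checks:**

| Knob | Offset from hole, side camera (mm, world x / y) | Offset from hole, top camera (mm, world x / y) |
|---|---|---|
| Big, first hole | 1.9 / -2.7 | 0.0 / 0.6 |
| Big, second hole | 2.9 / -0.6 | -1.2 / -0.4 |
| Middle | 4.6 / -3.1 | 1.0 / 0.5 |
| Small | 3.0 / -5.0 | no detection near its hole |

- **Against the tolerance:** every offset is well inside 12 mm. The knobs look upright in the last side picture. They are released, with the arm raised clear.
- **Disagreement:** the two cameras differ by up to about 4 mm. The small knob's final figure rests on the side camera alone, though the last top picture shows it on its cross.

**What went wrong on the way:**
- **Failed grasps:** the first two grasps of the first big knob failed. On the first I lifted before the slow fingers had closed. On the second the jaws slid off its domed top.
- **Cause:** the pictures put the real fingertips close to the height of the TCP, not 22 mm ahead of it as stated. I lowered the grasps to suit and every later one held.

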